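Crack open a ball-mill jar and hold it to vent

ROBOT

A 6-joint arm with a two-finger parallel gripper is mounted at the origin on the work surface. World frame = base frame: x ahead of the robot, y to its left, z up, the work surface at z = 0. Lengths are in m, angles in rad, forces in N, time in s.
With the tool pointing down it reaches from about 0.275 to 0.725 m from the base axis. Payload 5.6 kg.
Tool frame: the origin (TCP) lies on the centre line of the jaws, within the pads' length; the fingertips stand robot.tip_extent ahead of it and the grasp point (between the pads) lies 8 mm behind it (robot.tip_extent is the distance from the TCP to the fingertips, in m); z points along the fingers, y is the line along which they close (so a half turn about z gives the same grasp; the last joint's range is limited). The gripper opens to 85 mm and grips with 20 to 120 N. Pads are 22 mm wide; open, the fingers measure 114 mm over their backs; the gripper's body (76 mm by 85 mm) begins 54 mm behind the grasp point. The pads swing forward as they close: fully open they stand 13 mm farther back than shut.
Start: joints at [0.285, 0.255, 0.108, 0, -1.424, -0.285], TCP at [0.55, 0, 0.242] pointing down, gripper open.
Joint ranges: [-2.95, 2.95], [-1.21, 1.97], [-1.09, 1.5], [-2.87, 1.71], [-2.94, -0.07], [-3.05, 3.05]. Speed limits (rad/s): [2.57, 2.57, 3.14, 3.14, 3.14, 3.14].

INTERFACE

Orientations are given as a rotation vector (axis times angle).
In Python, from plant import robot gives the robot as it stands.
- The arm moves only by the shell command python3 -m pendant 'ROWS' [FORCE]. ROWS is JSON, one flat list of numbers, 7 for each row, row after row: the shift along the world's x, y, z in cm, then the turn, a rotation vector about the world's x, y, z in degrees, then the closure, from 0 (fully open) to 1 (shut). In form: [dx, dy, dz, ax, ay, az, fingers, dx, dy, dz, ax, ay, az, fingers, ...]. A call has 1 to 10 rows; each row shifts and turns the commanded pose from where the row before left it; what a row does not reach is not made up. A row lasts 1/12 s, in which the tool goes at most 41.7 mm and 7.16 degrees, less where a joint would pass 70% of its speed; a pose out of reach is approached as far as the arm can. A call with a gripper value outside its range is refused whole. The fingers move at their own pace and stop on an object; FORCE is the grip in N (left out, the last holds). Time passes only in rows, so rows that do not move let the fingers close. It gives the time, the measured TCP pose, the force, the opening and the grip force at its end, in the units of the state.
- robot.read_state(): the state, without advancing time (a new reading comes with each control period).
- robot.read_camera(name): name is "scene" or "side" or "wrist"; returns (picture, depth): 480x640x3 uint8, red, green, blue; 480x640 float32, m along the optical axis (not along the pixel's ray), 0 where there is no reading.
- robot.camera_model(name): a dict with "vfov" (degrees; the focal length in pixels is half the picture's height over the tangent of half this angle, whatever the lens; pixels are square), "cx", "cy" (the principal point, pixels), "R" (3x3) and "t" (3): a world point X has camera coordinates R X + t. Camera axes: x right, y down, z forward; pixel columns grow to the right and rows downward; lengths in m; the calibration is good to about 2 mm. A picture is of the moment at which its call begins: read the wrist's pose just before it. camera_model takes no time and is no camera call; for the wrist camera it gives the pose at the moment of the call.
- robot.hand_in(): hands the job in; it is judged then, once.
Trained networks look in the newest picture that a camera, given by its name, has taken for a name from the list of things; names that differ only in an ending like _2 or _b are one class to them, and where a whole thing is asked for, a point or a joint stands for the part that bears it (a point fixed in the world has none). Each returns a list of dicts, best first, with "confidence" (0 to 1); they miss things now and then, are a little off and sometimes report something else, mostly with a low value. They report only what shows in the picture. A call takes as long as a camera call. They do not tell look-alikes from the thing itself.
- robot.masks_of(label, camera): "pixels" (480x640 bool, what is visible of it) and "uv" ([column, row] in pixels, amid what is visible of it).
The state is a dict: "t": time; "joint_pos": joint angles; "dq": joint speeds; "joint_torque": joint torques, N m; "ee_pos": TCP position; "tool_rot": TCP orientation; "force": force on the tool from outside, world axes, zero at the start; "torque": the same for the moment, N m; "grip_width": opening from 0.0 (shut) to 1.0 (fully open); "grasp_force": force on a finger pad.
Only numpy, scipy, OpenCV 4.12 (cv2) and the standard library are available. Lean on these libraries where they do the work, as an engineer would, in place of code of your own. Each camera call takes 0.05 s, during which the arm holds its last target. There are 200 camera calls.

TASK

The mill jar has come off the rollers and its thumbscrew is already backed off: slide the clamp bar out from under the two lugs and lay it in the shallow steel tray, flat with the thumbscrew up (set it down, do not drop it). Then take the jar's lid by its knob, pull until the tight rubber gasket lets go, and hold the lid level over the mouth about a finger's width (15 to 20 mm) open all round so that the jar can vent; do not let it fly wide open when it comes free. Finish while still holding the lid there, clear of the jar, and leave everything else on the bench where it is.

Things in the scene. Friction and masses are not known exactly. Their poses are not given: they have to be found in the camera images.
- jar: Closed mill jar: white porcelain, 140 mm in diameter, in a round wooden seat 172 mm across fixed to the bench; it never moves. Origin on the bench under its axis, z up. A steel neck band carries two upright lugs, inner faces at y = +64 and -64 mm, tops at z = 208 mm; each has an inward C-shaped channel for the bar, open only to the jar's own -x side (towards the robot, within 0.5 rad).
- lug_left (a point): Channel floor of the lug on the jar's +y side, at jar x = 0, y = +57, z = 188 mm. The channel runs along the jar's x from -16 to +13 mm (closed there by a stop), between this ledge and an overhang from z = 202 to 208 mm; ledge and overhang reach in to about y = 48 mm.
- lug_right (a point): The same for the lug on the jar's -y side, at jar x = 0, y = -57, z = 188 mm.
- jar_mouth (a point): Centre of the top of the jar's rim, 142 mm above the bench; mouth 76 mm, rim 94 mm in diameter. Its axes are the jar's.
- bar: Loose steel clamp bar, about 0.28 kg, 121 mm long (y), 24 mm wide (x), 10 mm thick, in the two lug channels over the lid. Origin under the screw's foot (20 mm round pad, 5 mm thick, below the bar), z up; the bar is z = 5 to 15 mm. Play at the start: 4 mm under the overhangs, about 3 mm at the ends, foot 3 mm above the lid's knob. Free once slid 30 mm to the jar's -x; slides easily.
- bar_head (a point): Middle of the thumbscrew's flat head, 40 mm above the bar's origin: a plate 10 mm thick (bar's x), 34 mm wide (bar's y), from 27 to 53 mm above the bar's origin, over a 16 mm hub. It does not turn. It is the grip for the bar, pinched along the bar's x.
- lid: The jar's loose porcelain lid, about 0.3 kg, origin at the centre of its plug's underside, z up: plug 11.5 mm deep in the mouth, with a bead 64 mm in diameter; flange 92 mm in diameter, 10 mm thick, on the rim; knob on top. A rubber gasket in the neck grips the bead: the pull (with weight) rises over the first 4 mm of lift to a peak of 12 to 20 N, then it snaps free and springs up a little; from 9 mm on only the weight is left.
- lid_seat (a point): Centre of the underside of the lid's flange, 11.5 mm above the lid's origin; it coincides with jar_mouth when the lid is shut, so its height above jar_mouth is the gap.
- lid_knob (a point): Centre of the lid's knob, a plain upright cylinder 32 mm in diameter and 28 mm tall; 14 mm above the flange's top, 24 mm above lid_seat. The lugs leave free access along the jar's x; along y they stand 47 mm from the axis.
- tray: Shallow open steel tray fixed to the bench, 150 mm (x) by 200 mm (y), wall 20 mm high and 4 mm thick. Origin at the centre of its underside.
- tray_in (a point): Centre of the tray's inner floor, 4 mm above the bench; inside 142 by 192 mm. Its axes are the tray's.
- rib: Bystander: flat wooden rib, 85 x 48 x 7 mm, in the middle between jar and tray. Origin at its underside.
- testpot: Bystander: small glass jar with a white cap, 42 mm in diameter, 55 mm tall, in the middle between jar and tray. Origin at its underside.
- knife: Bystander: wooden-handled spatula 200 mm long, lying behind jar and tray. Origin at its underside.
- spare_lid: Bystander: a second lid like the jar's, lying on the bench behind jar and tray. Origin at its plug's underside.
- mug: Bystander: blue mug, 76 mm in diameter, 85 mm tall, at the left. Origin at its underside.
- oxide: Bystander: white bottle, 60 mm in diameter, 130 mm tall, at the right. Origin at its underside.
- brush: Bystander: brush 200 mm long, lying at the left. Origin at its underside.
Mind the look-alikes: they are no part of the job. What is shaped like the lid but brown or orange is not meant.

How it is judged:
On the way, in this order (a step that is already met when the one before it is completed fails the run):
1. the clamp bar is set down on the tray's floor, flat, thumbscrew up, while still in the fingers (x of bar in the frame of tray_in between -0.07 and 0.07 m and y of bar in the frame of tray_in between -0.095 and 0.095 m and z of bar in the frame of tray_in below 0.012 m and angle between bar's own z axis and vertical below 0.15 rad and contact force between the fingers and bar above 0.5 N), for 0.05 s.
2. the clamp bar lies released and at rest in the tray (x of bar in the frame of tray_in between -0.07 and 0.07 m and y of bar in the frame of tray_in between -0.095 and 0.095 m and z of bar in the frame of tray_in below 0.012 m and angle between bar's own z axis and vertical below 0.15 rad and contact force between the fingers and bar below 0.1 N and linear speed of bar below 0.03 m/s), for 0.2 s.
3. the lid has come free of the gasket and is held 10 to 30 mm above the rim, clear of the jar (z of lid_seat in the frame of jar_mouth between 0.01 and 0.03 m and horizontal distance between lid_seat and jar_mouth below 0.015 m and angle between lid's own z axis and vertical below 0.2 rad and contact force between lid and jar below 0.3 N and contact force between the fingers and lid above 1 N), for 0.5 s.
At the end, for the whole second after the job is handed in: The robot still grips the lid, at rest, its flange 10 to 30 mm above the rim, within 15 mm of centred, level within 0.2 rad, not touching the jar; the clamp bar lies released and at rest on the tray floor, flat within 0.15 rad, thumbscrew up, its middle inside the tray (all of step 2 and all of step 3 and linear speed of lid below 0.02 m/s); the arm keeps its last pose, push and grip.
It fails at once if the lid flies or is lifted wide open (more than 45 mm) (z of lid_seat in the frame of jar_mouth above 0.045 m).
It fails at once if the lid is pulled against the clamp bar, before the bar is out (z of lid_seat in the frame of jar_mouth above 0.006 m and distance between bar and jar_mouth below 0.06 m).
It fails at once if a bystander is moved more than 20 mm (distance of any of rib, testpot, knife, spare_lid, mug, oxide, brush from where it was at the start of the episode above 0.02 m).
It also fails if it takes over 61 s, if anything falls off the work surface, if the arm or the gripper's body presses on something with over 40 N, if the wrist force passes 120 N, or if a joint passes its speed limit or range.

## Working session

There is one attempt and no reset: what is moved stays moved. The work goes in short steps, Python scripts to look and compute and a shell command to move; the robot and the scene stay as the last step left them, time stands still between calls to the robot, and variables do not carry over. Pictures are saved under pics/ and viewed, at most 10 in all, crops included, and the job is handed in when it is done.

```bash
ls; mkdir -p pics; cat > h.py <<'E'
import numpy as np,cv2
from plant import robot
def cam(n):
    m=robot.camera_model(n); p,d=robot.read_camera(n); return m,p,d
def pts(m,d,mask):
    f=240/np.tan(np.radians(m['vfov'])/2); v,u=np.nonzero(mask&(d>0)); z=d[v,u]
    c=np.stack([(u-m['cx'])*z/f,(v-m['cy'])*z/f,z],1)
    return (c-np.array(m['t']))@np.array(m['R'])
E
python3 - <<'E'
from h import *
print(robot.read_state(),robot.tip_extent)
ims=[]
for n in ['scene','side']:
    m,p,d=cam(n); ims.append(p); np.savez(f'{n}.npz',p=p,d=d)
    for l in ['jar','bar','bar_head','lid','tray','rib','testpot']:
        for r in robot.masks_of(l,n)[:3]:
            P=pts(m,d,r['pixels'])
            if len(P): print(n,l,round(r['confidence'],2),np.round(r['uv']),r['pixels'].sum(),np.percentile(P,[2,50,98],axis=0).round(3).tolist())
cv2.imwrite('pics/a.png',cv2.resize(np.hstack(ims),(800,300),interpolation=cv2.INTER_AREA)[:,:,::-1])
E
```

```text
pics
{'t': 0.0, 'joint_pos': array([ 2.84622288e-01,  2.55767248e-01,  1.07058968e-01, -4.54471797e-04,
       -1.42390427e+00, -2.84602713e-01]), 'dq': array([-1.79140917e-03,  3.85791548e-04,  4.04881187e-04,  1.03594413e-03,
        3.03878803e-05, -4.04413958e-04]), 'joint_torque': array([-4.48901856e-04, -3.86631560e+01,  2.37934113e+01,  5.36471218e+00,
       -6.25866101e-03, -4.57470776e-06]), 'ee_pos': array([5.49548713e-01, 7.12352230e-05, 2.41409729e-01]), 'tool_rot': array([ 2.22041450e+00, -2.22051964e+00, -1.98824896e-03]), 'force': array([ 0.06258597,  0.0221941 , -0.08740295]), 'torque': array([-0.03135717,  0.04968751,  0.00134558]), 'grasp_force': 0.0, 'grip_width': 1.0021258581654624} 0.011
scene jar 0.97 [374. 234.] 2175 [[0.409, 0.11, 0.001], [0.515, 0.167, 0.052], [0.551, 0.256, 0.208]]
scene jar 0.65 [304. 266.] 465 [[0.405, -0.017, 0.001], [0.446, 0.004, 0.006], [0.486, 0.026, 0.012]]
scene bar 0.71 [366. 182.] 325 [[0.351, 0.168, -0.001], [0.475, 0.2, 0.198], [0.496, 0.39, 0.238]]
scene bar_head 0.75 [366. 180.] 308 [[0.395, 0.171, 0.02], [0.475, 0.2, 0.198],
[... 1673 characters left out ...]
0.88 [301. 305.] 667 [[0.425, 0.157, 0.145], [0.453, 0.208, 0.152], [0.483, 0.24, 0.181]]
side lid 0.77 [229. 385.] 1196 [[0.501, 0.347, 0.0], [0.538, 0.397, 0.022], [0.586, 0.434, 0.052]]
side lid 0.76 [358. 396.] 1181 [[0.226, 0.243, 0.016], [0.264, 0.29, 0.022], [0.307, 0.326, 0.051]]
side tray 0.81 [353. 217.] 2175 [[0.462, -0.388, -0.002], [0.54, -0.285, 0.004], [0.617, -0.181, 0.021]]
side tray 0.37 [300. 332.] 3672 [[0.39, 0.132, 0.001], [0.44, 0.242, 0.093], [0.533, 0.276, 0.208]]
side rib 0.57 [341. 289.] 374 [[0.405, -0.014, 0.002], [0.444, 0.009, 0.006], [0.483, 0.031, 0.011]]
side testpot 0.51 [297. 267.] 263 [[0.466, -0.037, -0.002], [0.562, 0.022, 0.049], [0.584, 0.146, 0.209]]
```

View pics/a.png

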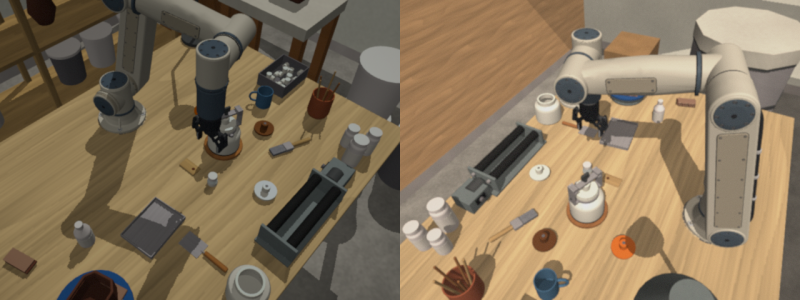

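```bash
python3 - <<'E'
from h import *
m=robot.camera_model('wrist'); R=np.array(m['R']); print('wrist cam pos',-R.T@np.array(m['t']),R.round(2),m['vfov'])
for n in ['scene','side']:
    z=np.load(n+'.npz'); m=robot.camera_model(n); P=pts(m,z['d'],z['d']>0)
    s=(abs(P[:,0]-.47)<.12)&(abs(P[:,1]-.195)<.12)
    for lo,hi in [(.19,.2005),(.204,.212),(.222,.245)]:
        Q=P[s&(P[:,2]>lo)&(P[:,2]<hi)]; c=Q[:,:2].mean(0); w,v=np.linalg.eigh(np.cov(Q[:,:2].T))
        print(n,lo,len(Q),c.round(3),np.degrees(np.arctan2(v[1,1],v[0,1])),np.percentile(Q,[2,98],axis=0).round(3).tolist())
    T=P[(P[:,2]>.012)&(P[:,2]<.03)&(abs(P[:,0]-.54)<.13)&(abs(P[:,1]+.288)<.14)]
    print(n,'tray',cv2.minAreaRect(T[:,:2].astype(np.float32)))
E
```

```text
wrist cam pos [ 0.54981295 -0.06637592  0.37379136] [[-1.   -0.   -0.  ]
 [-0.    0.97  0.26]
 [ 0.    0.26 -0.97]] 59.65295701690805
scene 0.19 193 [0.481 0.211] 71.2938600754585 [[0.465, 0.168, 0.19], [0.508, 0.249, 0.2]]
scene 0.204 98 [0.489 0.239] 71.75501007607265 [[0.469, 0.187, 0.204], [0.507, 0.259, 0.212]]
scene 0.222 60 [0.472 0.196] 76.28815861741154 [[0.465, 0.181, 0.222], [0.477, 0.21, 0.238]]
scene tray ((0.5412699580192566, -0.2882372736930847), (0.1535075306892395, 0.2022751122713089), 7.735260963439941)
side 0.19 383 [0.465 0.2  ] 69.80368666824701 [[0.437, 0.143, 0.191], [0.498, 0.262, 0.2]]
side 0.204 287 [0.469 0.2  ] 69.72864499111745 [[0.432, 0.128, 0.204], [0.505, 0.263, 0.211]]
side 0.222 95 [0.466 0.199] 68.6889991258932 [[0.458, 0.183, 0.222], [0.475, 0.213, 0.238]]
side tray ((0.5405259132385254, -0.28635352849960327), (0.1511993408203125, 0.21018554270267487), 7.452043533325195)
```

```bash
python3 -m pendant '[0,0,3,0,0,0,0, 0,0,3,0,0,0,0, -1,3,2.9,0,0,-5,0, -1.4,3.3,0,0,0,-5,0, -1.4,3.3,0,0,0,-5,0, -1.4,3.4,0,0,0,-5,0, -1.4,3.4,0,0,0,0,0, -1.5,3.4,0,0,0,0,0, 0,0,0,0,0,0,0, 0,0,0,0,0,0,0]' 40
cat > w.py <<'E'
from h import *
m,p,d=cam('wrist'); cv2.imwrite('pics/b.png',p[:,:,::-1]); np.savez('w.npz',p=p,d=d)
P=pts(m,d,d>0); s=(np.hypot(P[:,0]-.468,P[:,1]-.198)<.1)
for lo,hi in [(.146,.156),(.176,.184),(.19,.2005),(.204,.212),(.23,.245)]:
    Q=P[s&(P[:,2]>lo)&(P[:,2]<hi)]
    if len(Q)<10: continue
    (c,wh,a)=cv2.minAreaRect(Q[:,:2].astype(np.float32)); w,v=np.linalg.eigh(np.cov(Q[:,:2].T))
    print(lo,len(Q),np.round(c,4),np.round(wh,3),round(a,1),'pca',np.degrees(np.arctan2(v[1,1],v[0,1])).round(1),Q.mean(0).round(4))
E
python3 w.py
```

```text
t: 1.63
ee_pos: [0.4685, 0.1988, 0.3305]
tool_rot: [-1.807, 2.57, 0.0]
force: [0.3, -0.4, 0.5]
grip_width: 0.999
grasp_force: 0.0
0.146 6775 [0.4692 0.1847] [0.091 0.106] 16.0 pca 159.5 [0.4671 0.1904 0.1517]
0.176 170 [0.4749 0.2104] [0.06  0.033] 69.9 pca 49.8 [0.475  0.1923 0.1795]
0.19 4166 [0.4701 0.1933] [0.097 0.031] 69.7 pca 69.2 [0.4654 0.1899 0.1978]
0.204 4178 [0.468 0.192] [0.14  0.034] 69.8 pca 69.9 [0.465  0.1835 0.2079]
0.23 984 [0.4663 0.1936] [0.034 0.01 ] 70.1 pca 69.8 [0.4661 0.1927 0.2353]
```

View pics/b.png

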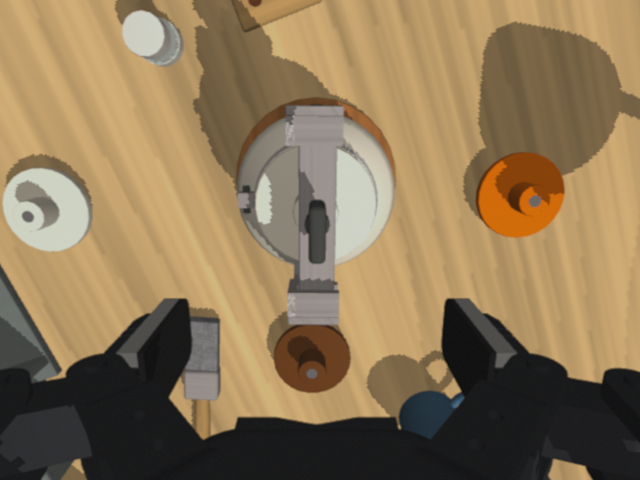

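```bash
python3 -m pendant '[-0.2,-0.5,-3,0,0,0,0, 0,0,-3,0,0,0,0, 0,0,-3,0,0,0,0, 0,0,-1.65,0,0,0,0, 0,0,0,0,0,0,1, 0,0,0,0,0,0,1, 0,0,0,0,0,0,1, 0,0,0,0,0,0,1, 0,0,0,0,0,0,1, 0,0,0,0,0,0,1]' 60
python3 -m pendant '[0,0,0,0,0,0,1, 0,0,0,0,0,0,1]' 60
```

```text
t: 2.52
ee_pos: [0.4677, 0.1924, 0.2249]
tool_rot: [-1.801, 2.572, 0.0]
force: [-4.7, 0.2, 1.0]
grip_width: 0.145
grasp_force: 1.1
t: 2.68
ee_pos: [0.4677, 0.1924, 0.2248]
tool_rot: [-1.801, 2.572, -0.0]
force: [-1.4, -0.6, 3.7]
grip_width: 0.101
grasp_force: 60.7
```

```bash
python3 -m pendant '[0,0,0.15,0,0,0,1, 0,0,0,0,0,0,1, -0.47,0.17,0,0,0,0,1, -0.94,0.34,0,0,0,0,1, -0.94,0.34,0,0,0,0,1, -0.94,0.34,0,0,0,0,1, -0.94,0.34,0,0,0,0,1]' 60
```

```text
t: 3.27
ee_pos: [0.4235, 0.2078, 0.2252]
tool_rot: [1.802, -2.573, -0.0]
force: [-0.2, -0.5, -2.8]
grip_width: 0.103
grasp_force: 60.0
```

```bash
python3 -m pendant '[-0.94,0.34,0,0,0,0,1, -0.94,0.34,0,0,0,0,1, 0,0,2.5,0,0,0,1, 0,0,2.5,0,0,0,1, 0,0,2.5,0,0,0,1, 0.5,-2,0,0,0,0,1, 1,-3.5,0,0,0,3,1, 1,-3.5,0,0,0,3,1, 1,-3.5,0,0,0,3,1, 1,-3.5,0,0,0,3,1]' 60
python3 -m pendant '[1,-3.5,0,0,0,3,1, 1,-3.5,0,0,0,3,1, 1,-3.5,0,0,0,3,1, 1,-3.5,0,0,0,3,1, 1,-3.5,0,0,0,3,1, 1,-3.5,0,0,0,0,1, 1,-3.5,0,0,0,0,1, 1,-3.5,0,0,0,0,1, 1,-3,0,0,0,0,1, 0,0,0,0,0,0,1]' 60
python3 -m pendant '[0,0,0,0,0,0,1, 0,0,0,0,0,0,1]' 60
```

```text
t: 4.1
ee_pos: [0.4507, 0.0532, 0.3007]
tool_rot: [-2.065, 2.367, -0.0]
force: [0.5, -0.1, -3.5]
grip_width: 0.099
grasp_force: 60.0
t: 4.93
ee_pos: [0.5416, -0.2597, 0.2984]
tool_rot: [2.346, -2.085, -0.003]
force: [-0.2, 1.4, -3.5]
grip_width: 0.106
grasp_force: 60.0
t: 5.1
ee_pos: [0.5411, -0.2551, 0.3002]
tool_rot: [2.353, -2.082, -0.001]
force: [0.7, 0.6, -2.6]
grip_width: 0.106
grasp_force: 60.0
```

```bash
python3 -m pendant '[0,-3.2,-1,0,0,0,1, 0,0,-3,0,0,0,1, 0,0,-3,0,0,0,1, 0,0,-3,0,0,0,1, 0,0,-3,0,0,0,1, 0,0,-3,0,0,0,1, 0,0,-3,0,0,0,1, 0,0,-2.5,0,0,0,1, 0,0,-1.5,0,0,0,1, 0,0,0,0,0,0,1]' 60
python3 - <<'E'
from h import *
m,p,d=cam('side'); cv2.imwrite('pics/c.png',cv2.resize(p[140:300,240:460],(770,560))[:,:,::-1])
E
```

```text
t: 5.93
ee_pos: [0.5389, -0.2851, 0.067]
tool_rot: [2.353, -2.079, -0.011]
force: [-0.2, 1.6, -2.6]
grip_width: 0.103
grasp_force: 59.9
```

View pics/c.png

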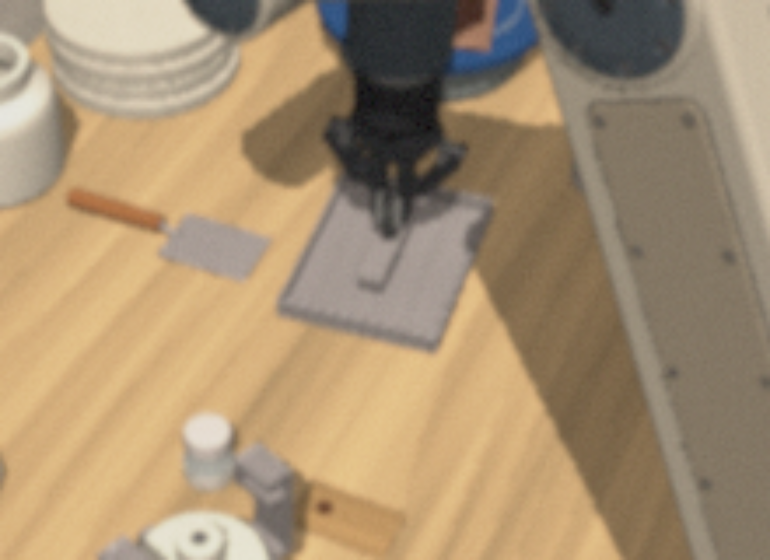

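The bar hangs over the tray's middle (around pixel 385,250), aligned with it. Next I lower it gently.

```bash
python3 -m pendant '[0,0,-1,0,0,0,1, 0,0,-0.4,0,0,0,1, 0,0,-0.2,0,0,0,1, 0,0,-0.1,0,0,0,1, 0,0,0,0,0,0,1]' 40
python3 -m pendant '[0,0,-0.2,0,0,0,1, 0,0,-0.1,0,0,0,1, 0,0,0,0,0,0,1]' 40
```

```text
t: 6.4
ee_pos: [0.5414, -0.2878, 0.0538]
tool_rot: [-2.353, 2.082, -0.001]
force: [0.3, 0.9, -2.6]
grip_width: 0.1
grasp_force: 60.0
t: 6.65
ee_pos: [0.5411, -0.2878, 0.0503]
tool_rot: [2.353, -2.082, -0.0]
force: [0.0, 0.0, -2.7]
grip_width: 0.105
grasp_force: 60.0
```

```bash
python3 -m pendant '[0,0,-0.15,0,0,0,1, 0,0,-0.1,0,0,0,1, 0,0,0,0,0,0,1]' 40
python3 -m pendant '[0,0,-0.1,0,0,0,1, 0,0,-0.1,0,0,0,1, 0,0,0,0,0,0,1]' 40
```

```text
t: 6.9
ee_pos: [0.541, -0.2877, 0.0476]
tool_rot: [2.353, -2.082, -0.001]
force: [-0.7, -0.5, -2.4]
grip_width: 0.101
grasp_force: 60.0
t: 7.15
ee_pos: [0.5412, -0.2878, 0.0459]
tool_rot: [2.353, -2.082, 0.0]
force: [0.4, 0.4, -3.1]
grip_width: 0.105
grasp_force: 60.1
```

```bash
python3 -m pendant '[0,0,-0.1,0,0,0,1, 0,0,-0.05,0,0,0,1, 0,0,0,0,0,0,1]' 40
python3 -m pendant '[0,0,-0.1,0,0,0,1, 0,0,0,0,0,0,1]' 40
```

```text
t: 7.4
ee_pos: [0.5413, -0.2878, 0.0458]
tool_rot: [2.353, -2.081, 0.001]
force: [-2.7, 1.8, 5.3]
grip_width: 0.1
grasp_force: 61.3
t: 7.57
ee_pos: [0.5414, -0.2879, 0.0458]
tool_rot: [2.354, -2.081, 0.002]
force: [-4.5, 3.2, 10.3]
grip_width: 0.101
grasp_force: 62.1
```

```bash
python3 -m pendant '[0,0,0.15,0,0,0,1, 0,0,0,0,0,0,1, 0,0,0,0,0,0,0.85, 0,0,0,0,0,0,0.6, 0,0,0,0,0,0,0.3, 0,0,0,0,0,0,0, 0,0,0,0,0,0,0, 0,0,0,0,0,0,0]' 20
python3 -m pendant '[0,0,1,0,0,0,0, 0,0,2.5,0,0,0,0, 0,0,3.5,0,0,0,0, 0,0,4,0,0,0,0, 0,0,4,0,0,0,0, 0,0,4,0,0,0,0, 0,0,4,0,0,0,0, -0.5,3,2,0,0,0,0, -0.5,3,0,0,0,0,0, 0,0,0,0,0,0,0]' 20
python3 - <<'E'
from h import *
m,p,d=cam('wrist'); cv2.imwrite('pics/d.png',p[:,:,::-1]); s=robot.read_state(); print(s['ee_pos'],s['force'])
P=pts(m,d,d>0);s=(np.hypot(P[:,0]-.541,P[:,1]+.287)<.07)
for lo,hi in [(.014,.026),(.05,.065)]:
    Q=P[s&(P[:,2]>lo)&(P[:,2]<hi)]; print(cv2.minAreaRect(Q[:,:2].astype(np.float32)),Q.mean(0),np.percentile(Q[:,2],[2,98]))
E
```

```text
t: 8.23
ee_pos: [0.5412, -0.2878, 0.0448]
tool_rot: [2.353, -2.082, -0.0]
force: [-0.3, 0.5, -0.4]
grip_width: 0.849
grasp_force: 0.0
t: 9.07
ee_pos: [0.5314, -0.2246, 0.2987]
tool_rot: [-2.352, 2.076, -0.007]
force: [1.2, -1.1, 0.4]
grip_width: 0.999
grasp_force: 0.0
[ 0.53112427 -0.22593608  0.29736934] [-0.73956279  0.41909274  0.22738448]
((0.5698546767234802, -0.28408581018447876), (0.08187025040388107, 0.120012067258358), 6.8577165603637695) [ 0.54153853 -0.29023349  0.01878396] [0.0170465  0.02046023]
((0.5410286784172058, -0.28713613748550415), (0.008803598582744598, 0.03376239910721779), 7.166812896728516) [ 0.5410311  -0.28730358  0.05631179] [0.05410085 0.05809996]
```

View pics/d.png

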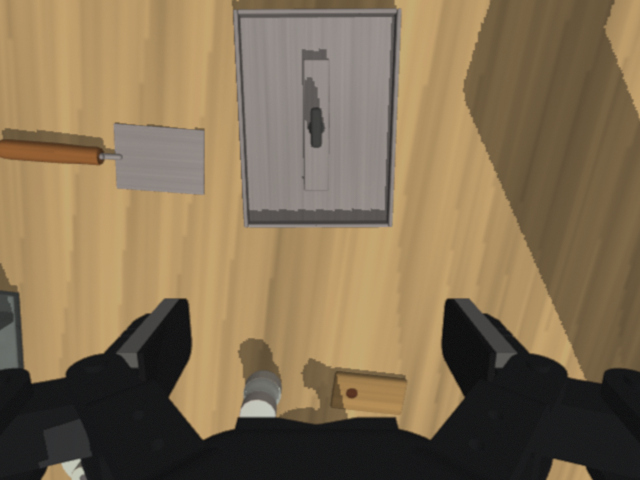

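The bar lies flat in the tray's middle (pixel 316,125), screw up. Back to the jar.

```bash
python3 -m pendant '[-0.5,3.5,0,0,0,-3,0, -0.5,3.5,0,0,0,-3,0, -0.5,3.5,0,0,0,-3,0, -0.5,3.5,0,0,0,-3,0, -0.5,3.5,0,0,0,-3,0, -0.5,3.5,0,0,0,-3,0, -0.5,3.5,0,0,0,-3,0, -0.5,3.5,0,0,0,-3,0, -0.5,3.5,0,0,0,-3,0, -0.6,3.5,0,0,0,0,0]' 20
python3 -m pendant '[-0.6,3.3,0.5,0,0,0,0, -0.6,3,0,0,0,0,0, 0,0,0,0,0,0,0, 0,0,0,0,0,0,0]' 20
cat > v.py <<'E'
from h import *
s=robot.read_state(); print(s['ee_pos'],s['tool_rot'],s['force'])
m,p,d=cam('wrist'); cv2.imwrite('pics/e.png',p[:,:,::-1])
P=pts(m,d,d>0); s=(np.hypot(P[:,0]-.468,P[:,1]-.192)<.1)
def circ(lo,hi,r,c):
    Q=P[s&(P[:,2]>lo)&(P[:,2]<hi)]; Q=Q[np.hypot(Q[:,0]-c[0],Q[:,1]-c[1])<r]
    return cv2.minEnclosingCircle(Q[:,:2].astype(np.float32)),Q.mean(0),len(Q)
print('knob',circ(.174,.188,.03,(.468,.192)))
print('flange',circ(.148,.156,.06,(.468,.192)))
Q=P[s&(P[:,2]>.204)&(P[:,2]<.212)]; print('lugs',cv2.minAreaRect(Q[:,:2].astype(np.float32)))
E
python3 v.py
```

```text
t: 9.95
ee_pos: [0.4798, 0.1233, 0.2952]
tool_rot: [1.798, -2.576, 0.001]
force: [1.2, -0.5, 0.1]
grip_width: 1.004
grasp_force: 0.0
t: 10.28
ee_pos: [0.468, 0.1861, 0.2998]
tool_rot: [1.804, -2.571, 0.0]
force: [0.1, -0.1, -0.3]
grip_width: 1.0
grasp_force: 0.0
[0.4679855  0.18613457 0.29976841] [ 1.80442397e+00 -2.57054530e+00  3.58099075e-04] [ 0.14478595 -0.05065886 -0.33538408]
knob (((0.46691247820854187, 0.1920280009508133), 0.016122713685035706), array([0.46682678, 0.1911808 , 0.17952041]), 1937)
flange (((0.4671269357204437, 0.19224855303764343), 0.04611245542764664), array([0.46650832, 0.19028896, 0.15168168]), 10736)
lugs ((0.4680606424808502, 0.1919463574886322), (0.14017541706562042, 0.03402995318174362), 69.80818176269531)
```

View pics/e.png

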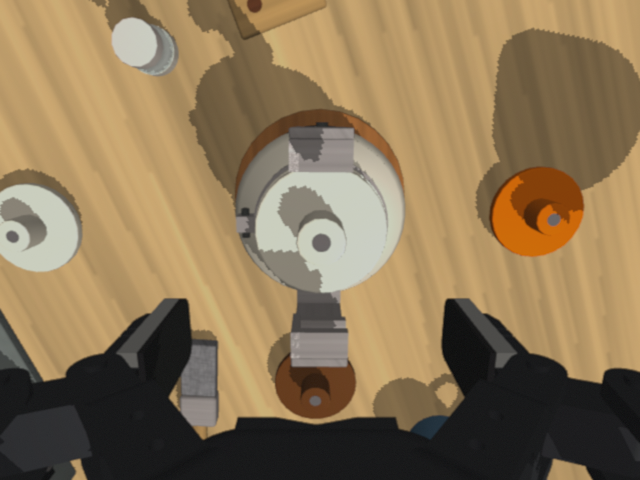

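```bash
python3 -m pendant '[-0.1,0.6,-3,0,0,0,0, 0,0,-3,0,0,0,0, 0,0,-3,0,0,0,0, 0,0,-2.5,0,0,0,0, 0,0,-1.5,0,0,0,0, 0,0,-0.45,0,0,0,0, 0,0,0,0,0,0,0.3, 0,0,0,0,0,0,1, 0,0,0,0,0,0,1, 0,0,0,0,0,0,1]' 90
python3 -m pendant '[0,0,0,0,0,0,1, 0,0,0,0,0,0,1, 0,0,0,0,0,0,1]' 90
```

```text
t: 11.17
ee_pos: [0.468, 0.1915, 0.1668]
tool_rot: [-1.8, 2.571, -0.0]
force: [0.8, -0.5, -0.6]
grip_width: 0.449
grasp_force: 0.0
t: 11.42
ee_pos: [0.4679, 0.1916, 0.1671]
tool_rot: [-1.801, 2.571, -0.001]
force: [-2.6, 0.1, 6.0]
grip_width: 0.348
grasp_force: 89.0
```

```bash
python3 -m pendant '[0,0,0.2,0,0,0,1, 0,0,0.1,0,0,0,1, 0,0,0,0,0,0,1]' 90
python3 -m pendant '[0,0,0.1,0,0,0,1, 0,0,0.1,0,0,0,1, 0,0,0,0,0,0,1]' 90
```

```text
t: 11.67
ee_pos: [0.4669, 0.1914, 0.1682]
tool_rot: [1.802, -2.573, -0.001]
force: [-0.6, 1.2, -3.0]
grip_width: 0.342
grasp_force: 89.2
t: 11.92
ee_pos: [0.4667, 0.1913, 0.1696]
tool_rot: [1.801, -2.572, -0.001]
force: [-0.7, 1.5, -7.4]
grip_width: 0.344
grasp_force: 89.4
```

```bash
python3 -m pendant '[0,0,0.1,0,0,0,1, 0,0,0,0,0,0,1]' 90
python3 -m pendant '[0,0,0.1,0,0,0,1, 0,0,0,0,0,0,1]' 90
```

```text
t: 12.08
ee_pos: [0.4665, 0.1912, 0.1704]
tool_rot: [1.8, -2.572, -0.001]
force: [-0.0, 2.2, -11.2]
grip_width: 0.342
grasp_force: 89.7
t: 12.25
ee_pos: [0.4664, 0.1911, 0.1714]
tool_rot: [1.8, -2.572, -0.001]
force: [0.5, 1.7, -14.1]
grip_width: 0.343
grasp_force: 90.0
```

```bash
python3 -m pendant '[0,0,0.1,0,0,0,1, 0,0,0,0,0,0,1]' 90
python3 -m pendant '[0,0,0.1,0,0,0,1, 0,0,0,0,0,0,1]' 90
```

```text
t: 12.42
ee_pos: [0.4672, 0.1911, 0.1739]
tool_rot: [1.802, -2.573, 0.001]
force: [-0.8, 0.7, -3.7]
grip_width: 0.342
grasp_force: 91.3
t: 12.58
ee_pos: [0.4685, 0.1914, 0.1768]
tool_rot: [-1.801, 2.57, -0.003]
force: [-1.8, 0.0, 1.6]
grip_width: 0.345
grasp_force: 92.0
```

```bash
python3 -m pendant '[0,0,0.1,0,0,0,1, 0,0,0,0,0,0,1, 0,0,0,0,0,0,1]' 90
```

```text
t: 12.83
ee_pos: [0.468, 0.1915, 0.1767]
tool_rot: [-1.801, 2.571, -0.001]
force: [-0.4, 0.9, 2.1]
grip_width: 0.345
grasp_force: 92.0
```

```bash
python3 -m pendant '[0,0,0.2,0,0,0,1, 0,0,0.2,0,0,0,1, 0,0,0.2,0,0,0,1, 0,0,0.1,0,0,0,1, 0,0,0.1,0,0,0,1, 0,0,0,0,0,0,1, 0,0,0,0,0,0,1, 0,0,0,0,0,0,1, 0,0,0,0,0,0,1]' 90
python3 - <<'E'
from h import *
for n in ['wrist','side']:
    m,p,d=cam(n); P=pts(m,d,d>0); r=np.hypot(P[:,0]-.467,P[:,1]-.192)
    if n=='side': cv2.imwrite('pics/f.png',cv2.resize(p[230:390,200:420],(770,560),interpolation=cv2.INTER_CUBIC)[:,:,::-1])
    Q=P[(r<.043)&(r>.022)&(P[:,2]>.155)&(P[:,2]<.18)]
    if len(Q)<20: continue
    c=np.linalg.lstsq(np.c_[Q[:,:2]-Q[:,:2].mean(0),np.ones(len(Q))],Q[:,2],rcond=None)[0]
    print(n,len(Q),'flange top',np.median(Q[:,2]),'slope',c[:2])
E
```

```text
t: 13.58
ee_pos: [0.4671, 0.1912, 0.1833]
tool_rot: [1.802, -2.573, -0.0]
force: [0.1, -0.0, -3.6]
grip_width: 0.343
grasp_force: 91.6
wrist 17203 flange top 0.16787190017206272 slope [ 0.00024542 -0.00130299]
side 402 flange top 0.16788239489328505 slope [0.00571276 0.00031994]
```

View pics/f.png

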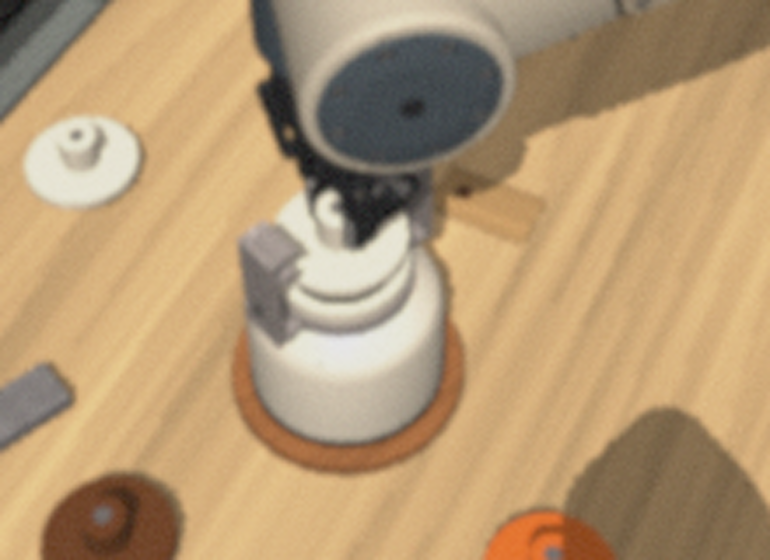

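The lid is level at (345,255) with the gap visible at (345,295). The measured gap is 16 mm and the force is the lid's weight only. I'll hold briefly, then hand in.

```bash
python3 -m pendant '[0,0,0.05,0,0,0,1, 0,0,0,0,0,0,1, 0,0,0,0,0,0,1, 0,0,0,0,0,0,1, 0,0,0,0,0,0,1, 0,0,0,0,0,0,1, 0,0,0,0,0,0,1, 0,0,0,0,0,0,1, 0,0,0,0,0,0,1, 0,0,0,0,0,0,1]' 90
python3 -c "
from plant import robot
print(robot.hand_in())"
```

```text
t: 14.52
ee_pos: [0.4672, 0.1913, 0.1839]
tool_rot: [1.802, -2.573, -0.0]
force: [-0.3, 0.4, -2.8]
grip_width: 0.341
grasp_force: 91.6
the job is handed in; nothing more can be done
None
```

The job is handed in: the clamp bar lies flat in the tray with the thumbscrew up, and the gripper holds the lid level and centred about 16 mm above the jar's rim; the hand-in call gave no verdict.

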